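# Feel along a sharpening stone for hollows

## Task

Check by feel whether the sharpening stone clamped in the holder has worn hollow: touch the fingertips to its top about 2 cm in from the stop-plate end, draw them lightly along the middle of the stone to about 2 cm from the end with the round clamp knob, then lift the hand clear. Only touch it, gently: do not shift, tip or lift the holder, and leave everything else on the bench where it is.

Things in the scene. Friction and masses are not known exactly. Their poses are not given: they have to be found in the camera images.
- stone: two-layer sharpening stone, 205 (its x) x 74 (y) x 25 mm, grey over reddish. Origin: centre of its underside; the flat top is 25 mm above it, at rest 63 mm above the bench. +x runs from stop-plate end to knob end. On springs: sinks from about 1 N of downward push, then 1 mm per 1.5 N, rigid stop after 8 mm (13 N); over 20 N is not gentle
- start_end (a point): middle of the top edge at the stop-plate end of the stone (x = -102.5 mm, y = 0, at top height); axes as the stone's; begin a little inward of here
- finish_end (a point): middle of the top edge at the knob end of the stone (x = +102.5 mm, y = 0, at top height); axes as the stone's; finish a little inward of here
- holder: loose stone holder, 1.4 to 2 kg: two rubber feet, two steel rods, a stop plate beyond the stone's -x end and a clamp jaw beyond its +x end (both 10 mm thick, 70 wide, tops 52 mm above the bench), then a round aluminium knob (26 mm diameter, 34 mm high, ends 143 mm from centre). Origin on the bench under its centre, axes as the stone's. The knob may point away from the robot, left, or back to it
- chisel: chisel lying alongside the holder, about 100 mm from its centre line on its +y side: 235 mm long, wooden handle 29 mm thick towards its -x, 24 mm wide blade towards +x; origin on the bench below its middle. Bystander
- guide: honing guide standing on the other (-y) side of the holder, about 115 mm from its centre line: two steel rods, aluminium jaw, black body and a knob; 96 x 66 x 41 mm; origin on the bench below it. Bystander
- plate: bare steel lapping plate, 205 x 74 x 10 mm, lying flat on the bench, no holder; it and the holder may trade places left and right. Origin at the centre of its underside. Bystander, not the stone to check
- block: small grey rubbing stone 55 x 32 x 24 mm lying on the lapping plate; origin at the centre of its underside. Bystander
- square: small try square lying beside the lapping plate: dark wooden stock 75 x 16 x 14 mm, steel blade 60 mm long; origin below the stock's middle. Bystander
- bottle: white plastic bottle with a black cap, 64 mm diameter, 170 mm tall, on the right of the bench; origin at the centre of its underside. Bystander
- mug: blue mug, 84 mm diameter, 95 mm tall, on the left of the bench; origin at the centre of its underside. Bystander

How it is judged:
By the outcome, as a careful person would: the job done as asked, in the order asked, and still so for the second after the job is handed in, with the robot touching nothing.
It also fails if it takes over 43 s, if anything falls off the work surface, if the arm or the gripper's body presses on something with over 40 N, if the wrist force passes 120 N, or if a joint passes its speed limit or range.

## Robot

A 7-joint arm with a two-finger parallel gripper is mounted at the origin on the work surface. World frame = base frame: x ahead of the robot, y to its left, z up, the work surface at z = 0. Lengths are in m, angles in rad, forces in N, time in s.
With the tool pointing down it reaches from about 0.35 to 0.9 m from the base axis. Payload 19.9 kg.
Tool frame: the origin (TCP) lies at the very end of the fingers, on their centre line; the grasp point (between the pads) lies 19 mm behind it; y points along the fingers, x is the direction in which the jaws open and shut, and the axes are right-handed (so a half turn about y gives the same grasp; the last joint's range is limited). The gripper opens to 85 mm and grips with 20 to 120 N. Pads are 22 mm wide; open, the fingers measure 114 mm over their backs; the gripper's body (76 mm by 85 mm) begins 54 mm behind the grasp point. The pads swing forward as they close: fully open they stand 13 mm farther back than shut.
Start: joints at [-1.264, 0.417, -0.01, 1.614, 0.005, 1.111, -0.053], TCP at [0.213, 0.588, 0.231] pointing down, gripper open.
Joint ranges: [-2.81, 2.81], [-0.39, 2.02], [-1.27, 1.25], [0.06, 2.57], [-1.19, 4.33], [0.19, 2], [-2.82, 2.82]. Speed limits (rad/s): [1.89, 1.89, 2.39, 2.39, 3.01, 3.01, 3.01].

## Interface

Orientations are given as a unit quaternion [x, y, z, w].
In Python, from plant import r gives the robot as it stands. The module is installed in compiled form; this text tells all that it offers.
- The arm moves only by the shell command python3 -m crank 'ROWS' [OPENING] [FORCE]. ROWS is text: rows parted by semicolons, each of 6 numbers parted by spaces: the shift along the tool's x, y, z in mm, then the turn, a rotation vector about the tool's x, y, z in rad. A call has 1 to 12 rows; each row is the pose to reach, as a shift and turn from the pose measured when the call began, along the tool's axes at that moment; what a row does not reach only later rows make up. A row lasts 1/12 s, in which the tool goes at most 41.7 mm and 7.16 degrees, less where a joint would pass 70% of its speed; a pose out of reach is approached as far as the arm can. A call with a gripper value outside its range is refused whole. OPENING is the finger opening in mm, from 0 to 85.4, set as the call begins (- or left out, the last holds). The fingers move at their own pace and stop on an object; FORCE is the grip in N (left out, the last holds). Time passes only in rows, so rows that repeat a pose let the fingers close. It gives the time, the measured TCP pose, the force and the opening at its end, in the units of the state.
- r.sense(): the state, without advancing time (a new reading comes with each control period).
- r.get_image(name): name is "scene" or "top" or "wrist"; returns a dict with "pixels" (480x640x3 uint8, red, green, blue), "mtx" (3x3 intrinsics, pixels), "R" (3x3) and "t" (3): a world point X has camera coordinates R X + t; the wrist camera has in their place "mount" (4x4, takes a point from camera to tool coordinates, whose origin is the TCP and whose axes are the tool frame's). Camera axes: x right, y down, z forward; pixel columns grow to the right and rows downward; lengths in m; the calibration is good to about 2 mm. A picture is of the moment at which its call begins: read the wrist's pose just before it. There is no depth.
- r.job_done(): hands the job in, once; it reports no verdict.
The state is a dict: "time_s": time; "joints": joint angles; "dq": joint speeds; "joint_torque": joint torques, N m; "tool_pos": TCP position; "orientation": TCP orientation; "wrist_force": force on the tool from outside, world axes, zero at the start; "wrist_torque": the same for the moment, N m; "finger_gap": finger opening in m.
Only numpy, scipy, OpenCV 4.12 (cv2) and the standard library are available. Lean on these libraries where they do the work, as an engineer would, in place of code of your own. Each camera call takes 0.05 s, during which the arm holds its last target.

## Working session

There is one attempt and no reset: what is moved stays moved. The work goes in short steps, Python scripts to look and compute and a shell command to move; the robot and the scene stay as the last step left them, time stands still between calls to the robot, and variables do not carry over. Pictures are saved under pics/ and viewed, and the job is handed in when it is done.

```bash
mkdir -p pics; python3 - <<'E'
from plant import r
import cv2,json
s=r.sense();print(s)
for n in("scene","top","wrist"):
    d=r.get_image(n);cv2.imwrite(f"pics/{n}0.png",d["pixels"][:,:,::-1])
    print(n,d["mtx"].tolist(),{k:d[k].tolist() if hasattr(d[k],'tolist') else d[k] for k in d if k in("R","t","mount")})
E
```

```text
{'time_s': 0.0, 'joints': array([-1.26449213,  0.4179356 , -0.01032666,  1.61419218,  0.00469363,
        1.11072962, -0.05301472]), 'dq': array([ 0.00021168,  0.00224426,  0.00073841,  0.00130862,  0.00010702,
       -0.0006947 , -0.00151908]), 'joint_torque': array([ 5.58605661e-04, -8.64457512e+01,  6.79121967e-01, -4.34908104e+01,
        1.91003387e-02,  7.34529400e-03, -8.32180575e-06]), 'tool_pos': array([0.21289296, 0.58723513, 0.23067656]), 'orientation': array([ 0.57924312,  0.40560588, -0.40629134, -0.57869562]), 'wrist_force': array([-0.1970191 , -0.33188194, -0.13076556]), 'wrist_torque': array([ 0.02761733, -0.01452747, -0.03976317]), 'finger_gap': 0.08549878058096469}
scene [[470.66030215966447, 0.0, 325.33657475265215], [0.0, 470.66030215966447, 238.77129535715912], [0.0, 0.0, 1.0]] {'R': [[0.8802990026849379, 0.47441316722911686, -0.002410939970508508], [0.3591596520896833, -0.6697430030212324, -0.6499605020421773], [-0.3099645305236085, 0.5712936693713135, -0.7599641657035806]], 't': [-0.462045662772431, -0.1577115608558918, 1.3911924485953522]}
top [[464.70076857935885, 0.0, 317.57286822678645], [0.0, 464.70076857935885, 234.4736016799798], [0.0, 0.0, 1.0]] {'R': [[-0.0044470197333598745, -0.9999315727808104, 0.010820063381788722], [-0.9883038045884327, 0.0027454255555827943, -0.15247312049849326], [0.15243298150833506, -0.011371560781773527, -0.9882483866689923]], 't': [0.001187678515995222, 0.5507186648310864, 1.2094335679409074]}
wrist [[424.8513010033185, 0.0, 320.60502307210265], [0.0, 424.8513010033185, 236.99714858420816], [0.0, 0.0, 1.0]] {'mount': [[0.9999996765661028, 0.0007906084649214295, 0.0001476683585273156, -0.00019373062135086272], [9.681658992073935e-05, -0.30059808275470273, 0.9537509021074336, -0.14231672832068673], [0.0007984323620894341, -0.9537505793353159, -0.3005980620751089, 0.07686626970096086], [0.0, 0.0, 0.0, 1.0]]}
```

View pics/scene0.png

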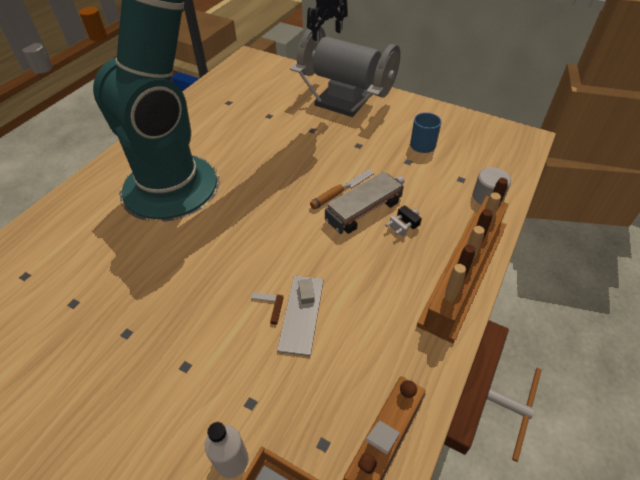

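View pics/top0.png

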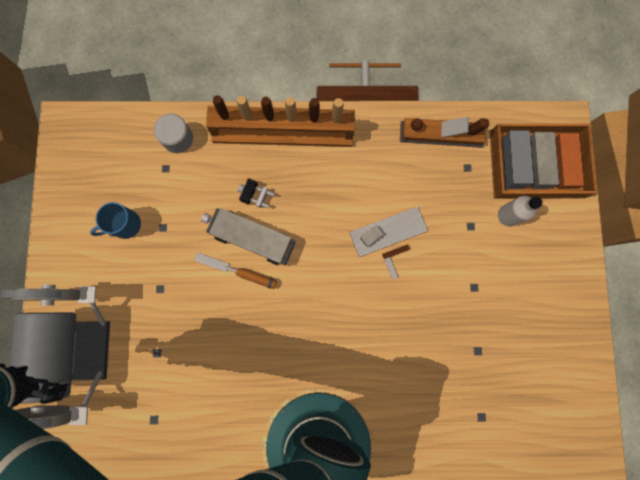

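The top view shows the stone at about (252,237), with the knob at (207,217), so stone +x points to the robot's left and slightly away. The chisel is on the near side, at (235,270). The guide is on the far side, at (258,192). Next I'll measure the stone's top face.

```bash
python3 - <<'E'
import cv2
a=cv2.imread("pics/top0.png");cv2.imwrite("pics/topz.png",cv2.resize(a[160:300,180:320],None,fx=5.5,fy=4.2857,interpolation=cv2.INTER_CUBIC))
a=cv2.imread("pics/scene0.png");cv2.imwrite("pics/scz.png",cv2.resize(a[150:250,300:430],None,fx=6,fy=6,interpolation=cv2.INTER_CUBIC))
E
```

```text
(no output)
```

View pics/topz.png

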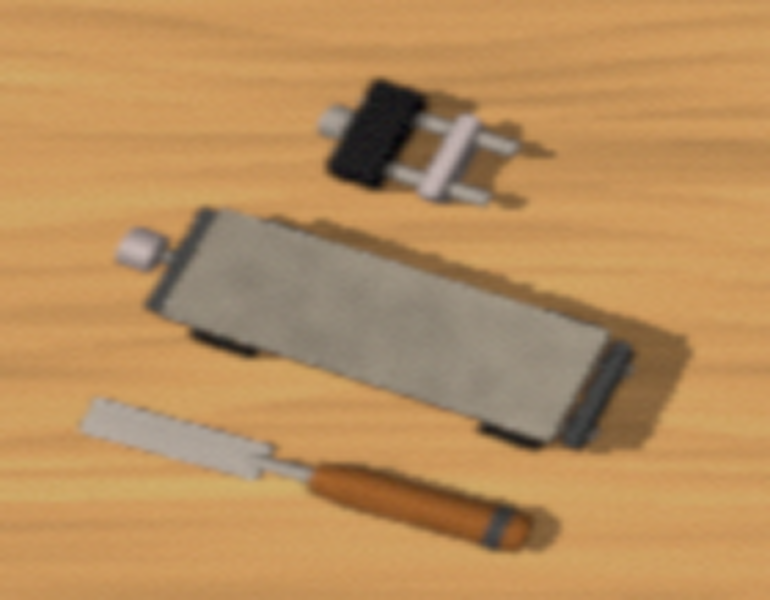

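View pics/scz.png

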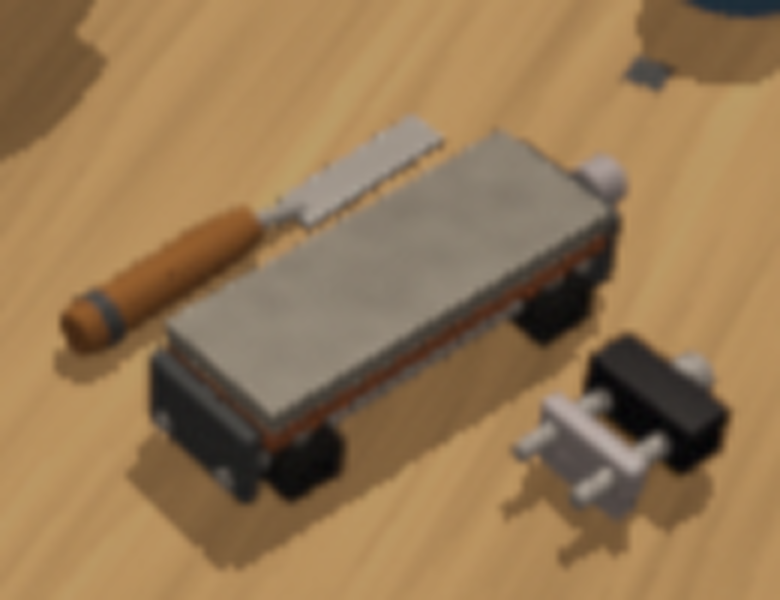

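The zoomed top view gives stone corners at about (212,210), (608,330), (550,440) and (163,308). In the scene zoom they are (497,135), (605,213), (272,418) and (168,325). I'll cast rays from both views onto z=63 mm.

```bash
cat > h.py <<'E'
import numpy as np
from scipy.spatial.transform import Rotation as Ro
def cast(px,d,z,pose=None):
    K=d["mtx"]; ray=np.linalg.inv(K)@[px[0],px[1],1]
    if pose is None: o=-d["R"].T@d["t"]; v=d["R"].T@ray
    else:
        p,q=pose;M=d["mount"];Rt=Ro.from_quat(q).as_matrix()
        o=p+Rt@M[:3,3]; v=Rt@M[:3,:3]@ray
    return o+v*(z-o[2])/v[2]
E
python3 - <<'E'
from h import *
from plant import r
import cv2
T=np.array([(163,308),(212,210),(608,330),(550,440)])/[5.5,4.2857]+[180-.4,160-.4]
S=np.array([(497,135),(605,213),(272,418),(168,325)])/6+[300-.4,150-.4]
def rep(P):
    kn=(P[0]+P[1])/2;st=(P[2]+P[3])/2
    print(P[:,:2].round(4).tolist(),"c",P.mean(0).round(4),"st",st.round(4),"kn",kn.round(4),"len",np.linalg.norm(kn-st),np.linalg.norm(P[0]-P[1]),"yaw",np.degrees(np.arctan2(*(kn-st)[[1,0]])))
for n,X in(("top",T),("scene",S)):
    d=r.get_image(n)
    rep(np.array([cast(x,d,.063) for x in X]))
    a=d["pixels"];hsv=cv2.cvtColor(a,cv2.COLOR_RGB2HSV)
    m=((hsv[...,1]<75)&(hsv[...,2]>90)).astype(np.uint8)
    m=cv2.morphologyEx(m,cv2.MORPH_OPEN,np.ones((5,5)))
    _,l=cv2.connectedComponents(m);c=X.mean(0).astype(int);k=(l==l[c[1],c[0]]).astype(np.uint8)
    cs=max(cv2.findContours(k,0,1)[0],key=cv2.contourArea)[:,0,:]
    W=np.array([cast(x,d,.063)[:2] for x in cs]);print(n,"rect",cv2.minAreaRect((W*1000).astype(np.float32)))
s=r.sense();print(s["tool_pos"],Ro.from_quat(s["orientation"]).as_matrix().round(4).tolist())
E
```

```text
[[0.5564, 0.2859], [0.618, 0.2641], [0.542, 0.072], [0.4741, 0.0993]] c [0.5476 0.1803 0.063 ] st [0.508  0.0857 0.063 ] kn [0.5872 0.275  0.063 ] len 0.20520095302439936 0.06539092832679144 yaw 67.3144350492176
top rect ((546.95361328125, 179.59056091308594), (207.09176635742188, 75.974609375), 67.0037612915039)
[[0.556, 0.2834], [0.6214, 0.2576], [0.5445, 0.0705], [0.4785, 0.099]] c [0.5501 0.1776 0.063 ] st [0.5115 0.0848 0.063 ] kn [0.5887 0.2705 0.063 ] len 0.2011751138494179 0.07038358228095219 yaw 67.43502072693767
scene rect ((554.8419189453125, 189.94097900390625), (228.580078125, 75.02310180664062), 67.19463348388672)
[0.21297583 0.58741857 0.23101362] [[0.3408, -0.0001, -0.9401], [0.9401, -0.0006, 0.3408], [-0.0006, -1.0, -0.0001]]
```

```bash
python3 -m crank '-10 0 -13 0 0 0; -30 0 -38 0 0 0; -55 0 -70 0 0.01 0; -80 0 -102 0 0.01 0; -105 0 -134 0 0.02 0; -130 0 -166 0 0.02 0; -155 0 -198 0 0.03 0; -180 0 -230 0 0.03 0; -205 0 -262 0 0.04 0; -230 0 -294 0 0.05 0; -250 0 -320 0 0.05 0; -260 0 -332 0 0.05 0' 0 20
```

```text
time_s: 1.25
tool_pos: [0.4385, 0.2258, 0.2314]
orientation: [0.59, 0.39, -0.39, -0.589]
wrist_force: [-0.7, 0.2, -0.0]
finger_gap: -0.0001
```

```bash
python3 - <<'E'
from h import *
from plant import r
import cv2
s=r.sense();d=r.get_image("wrist");cv2.imwrite("pics/w1.png",d["pixels"][:,:,::-1])
np.savez("w1.npz",p=s["tool_pos"],q=s["orientation"],mtx=d["mtx"],mount=d["mount"])
R=Ro.from_quat(s["orientation"]).as_matrix();print(s["time_s"],s["tool_pos"],R.round(4).tolist())
print(R.T@(np.array([.516,.103,.2])-s["tool_pos"])*1000)
E
```

```text
1.25 [0.43846637 0.225833   0.23140545] [[0.3915, 0.0006, -0.9202], [0.9202, -0.001, 0.3915], [-0.0007, -1.0, -0.001]]
[ -82.64911688   31.58135931 -119.40458133]
```

View pics/w1.png

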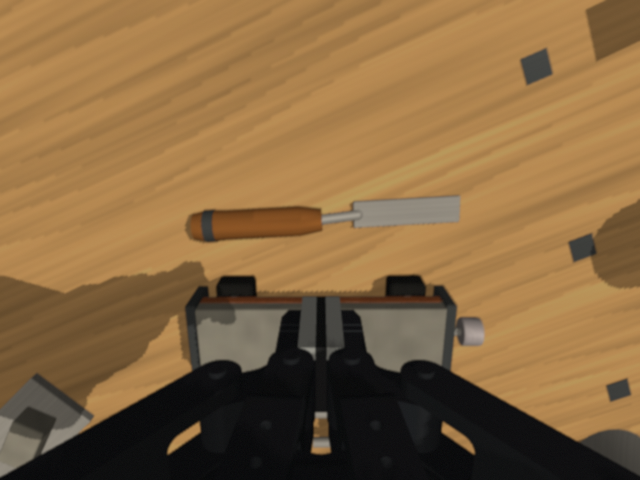

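The wrist view shows the stone's near top edge at row ~305, running from column ~197 to ~445, and the knob at (470,331) on the right. I'll check this against the top-view fit.

```bash
python3 - <<'E'
from h import *
import cv2
d=np.load("w1.npz")
a,b=[cast(x,d,.063,(d["p"],d["q"])) for x in((197,305),(445,304))]
u=(b-a)/np.linalg.norm(b-a);print(a,b,np.linalg.norm(b-a),np.degrees(np.arctan2(u[1],u[0])))
n=np.array([u[1],-u[0],0]);print("centre",(a+b)/2+n*.037)
im=cv2.imread("pics/w1.png");cv2.imwrite("pics/w1z.png",cv2.resize(im[265:385,175:495],None,fx=2.5,fy=2.5,interpolation=2))
E
```

```text
[0.4719581  0.10281409 0.063     ] [0.54932145 0.28751896 0.063     ] 0.20025228902688852 67.27370291164056
centre [0.54476713 0.18087234 0.063     ]
```

View pics/w1z.png

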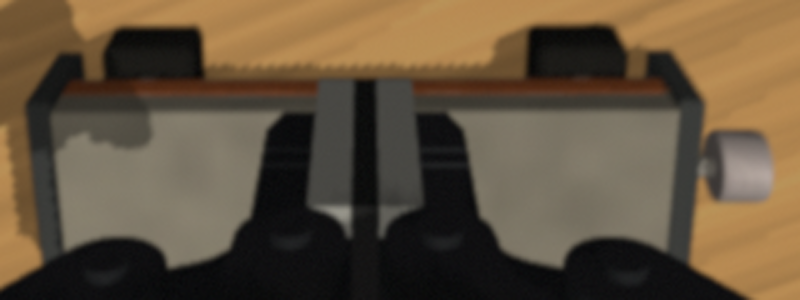

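Both views agree: centre about (0.547, 0.180), yaw 67.2°. I'll move above the start point, (0.515, 0.104).

```bash
python3 -m crank '-8 5 -12 0 0 0; -24 15 -35 0 0 0; -42 30 -60 0 0 0; -60 50 -86 0 0 0; -74 75 -106 0 0 0; -80 100 -115 0 0 0; -82 120 -118 0 0 0; -82 134 -118 0 0 0; -82 140 -118 0 0 0; -82 140 -118 0 0 0' 0 20; python3 - <<'E'
from h import *
from plant import r
import cv2
s=r.sense();d=r.get_image("wrist");cv2.imwrite("pics/w2.png",d["pixels"][:,:,::-1])
d=r.get_image("top");cv2.imwrite("pics/t2.png",cv2.resize(d["pixels"][160:300,180:320,::-1],None,fx=4.2,fy=4.2))
R=Ro.from_quat(s["orientation"]).as_matrix();print(s["tool_pos"],s["wrist_force"],R.round(4).tolist())
print(R.T@(np.array([.515,.104,.063])-s["tool_pos"])*1000, R.T@(np.array([.579,.256,.063])-s["tool_pos"])*1000)
E
```

```text
time_s: 2.13
tool_pos: [0.5148, 0.1029, 0.0905]
orientation: [0.59, 0.389, -0.39, -0.59]
wrist_force: [-0.4, 0.4, 0.4]
finger_gap: 0.0
[0.51476409 0.10291954 0.09051428] [-0.43876462  0.40165219  0.354335  ] [[0.3927, -0.0013, -0.9197], [0.9197, -0.002, 0.3927], [-0.0024, -1.0, 0.0004]]
[ 1.15145447 27.51171059  0.19687259] [166.07316329  27.12158289   1.02013455]
```

View pics/w2.png

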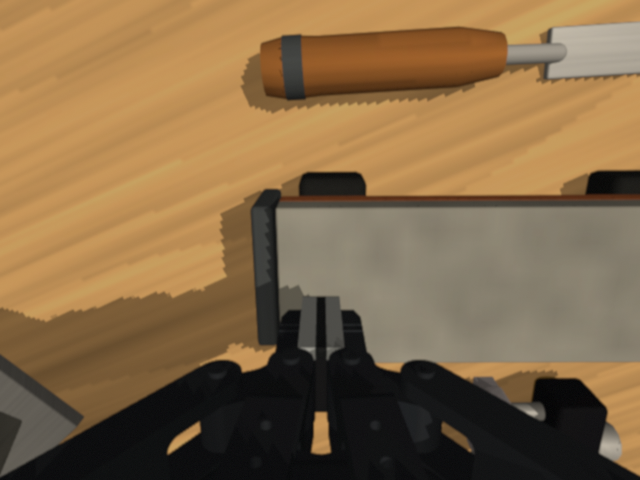

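View pics/t2.png

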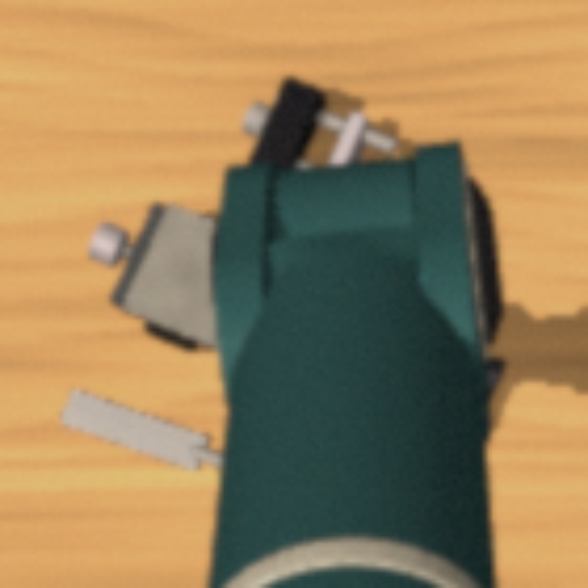

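The wrist view shows the stone's left edge at col ~277, its near edge at row ~206 and its far edge at row ~362. The fingers are near col 321. I'll get the lateral offset from these edges.

```bash
python3 - <<'E'
from h import *
from plant import r
s=r.sense();d=r.get_image("wrist");P=(s["tool_pos"],s["orientation"])
R=Ro.from_quat(P[1]).as_matrix()
print(s["time_s"],P[0],s["wrist_force"])
for x in((277,206),(600,206),(400,362),(600,362),(277,206),(276,285)):
    print(x,(R.T@(cast(x,d,.063,P)-P[0])*1000).round(1))
E
```

```text
2.2333 [0.51571152 0.10321666 0.09223704] [-0.74987185 -0.19706605 -0.31760396]
(277, 206) [-18.2  29.2  36.2]
(600, 206) [115.4  29.1  36.4]
(400, 362) [ 36.9  29.3 -38.4]
(600, 362) [130.2  29.2 -38.3]
(277, 206) [-18.2  29.2  36.2]
(276, 285) [-19.7  29.2   0.7]
```

Centred within 1 mm, and 19 mm in from the end. Descending gently.

```bash
python3 -m crank '1 6 -1 0 0 0; 1 13 -1 0 0 0; 1 18 -1 0 0 0; 1 21 -1 0 0 0; 1 23 -1 0 0 0; 1 24 -1 0 0 0; 1 24 -1 0 0 0' 0 20; python3 - <<'E'
from plant import r
s=r.sense();print(s["tool_pos"],s["wrist_force"])
E
```

```text
time_s: 2.87
tool_pos: [0.5172, 0.1037, 0.0684]
orientation: [0.591, 0.39, -0.389, -0.589]
wrist_force: [-0.3, -0.3, 0.2]
finger_gap: -0.0001
[0.51719427 0.10372177 0.06836372] [-0.26588107 -0.27092979  0.15091277]
```

```bash
python3 -m crank '0 1 0 0 0 0; 0 2 0 0 0 0; 0 3 0 0 0 0; 0 4 0 0 0 0; 0 4.5 0 0 0 0; 0 4.5 0 0 0 0' 0 20; python3 -m crank '0 1 0 0 0 0;0 1.5 0 0 0 0;0 1.5 0 0 0 0'
```

```text
time_s: 3.37
tool_pos: [0.5172, 0.1037, 0.0638]
orientation: [0.591, 0.39, -0.389, -0.589]
wrist_force: [-0.1, 0.1, -0.1]
finger_gap: -0.0001
time_s: 3.62
tool_pos: [0.5172, 0.1038, 0.0623]
orientation: [0.591, 0.39, -0.389, -0.589]
wrist_force: [0.1, -0.3, 1.7]
finger_gap: 0.0001
```

```bash
python3 -m crank '0 0.7 0 0 0 0;0 1.4 0 0 0 0;0 1.4 0 0 0 0'; python3 - <<'E'
from h import *
from plant import r
s=r.sense();R=Ro.from_quat(s["orientation"]).as_matrix();print(s["tool_pos"],s["wrist_force"],R.round(4).tolist())
u=np.array([np.cos(np.radians(67.2)),np.sin(np.radians(67.2)),0])
print(R.T@(u*163)); print(R.T@(np.array([.579,.256,s["tool_pos"][2]])-s["tool_pos"])*1000)
E
```

```text
time_s: 3.87
tool_pos: [0.5173, 0.1037, 0.0608]
orientation: [0.591, 0.39, -0.389, -0.589]
wrist_force: [-0.4, 0.5, 4.8]
finger_gap: -0.0001
[0.51730226 0.10372947 0.06083516] [-0.36465034  0.53452772  4.77911812] [[0.3925, 0.0018, -0.9198], [0.9198, -0.001, 0.3925], [-0.0002, -1.0, -0.002]]
[ 1.62997623e+02 -4.05222788e-02  8.79263046e-01]
[ 1.64267537e+02 -4.51367955e-02  3.01646660e+00]
```

```bash
python3 -m crank '2 0 0 0 0 0; 5 0 0 0 0 0; 9 0 0 0 0 0; 13 0 0 0 0 0; 17 0 0 0 0 0; 21 0 0 0 0 0; 25 0 0 0 0 0; 29 0 0 0 0 0; 33 0 0 0 0 0; 37 0 0 0 0 0; 40 0 0 0 0 0; 40 0 0 0 0 0'; python3 - <<'E'
from h import *
from plant import r
s=r.sense();print(s["tool_pos"],s["wrist_force"],Ro.from_quat(s["orientation"]).as_matrix().round(4).tolist())
import cv2
d=r.get_image("wrist");cv2.imwrite("pics/w3.png",d["pixels"][:,:,::-1])
E
```

```text
time_s: 4.87
tool_pos: [0.5333, 0.1414, 0.0609]
orientation: [0.59, 0.39, -0.389, -0.589]
wrist_force: [-0.0, 2.7, 4.9]
finger_gap: -0.0001
[0.53332704 0.1414485  0.06088754] [-0.02667085  2.70323321  4.92621381] [[0.3918, 0.0022, -0.9201], [0.9201, -0.0005, 0.3918], [0.0004, -1.0, -0.0023]]
```

View pics/w3.png

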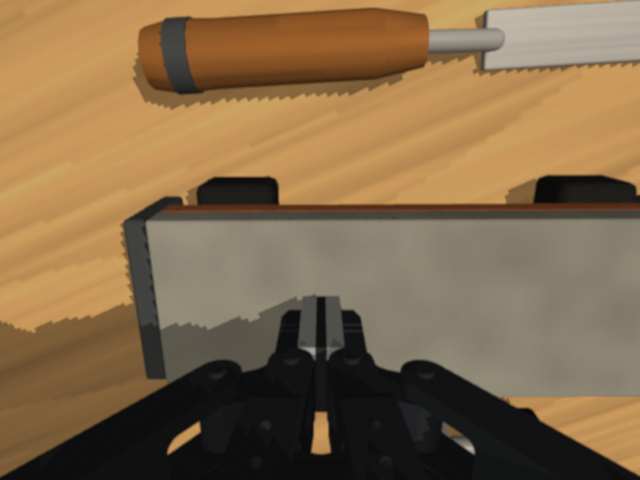

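The fingers are resting mid-width on the stone. Its left edge runs from (147,220) to (166,380), with the near edge at row 220 and the far edge at row 396. I'll check that it hasn't slid, then continue.

```bash
python3 - <<'E'
from h import *
from plant import r
s=r.sense();d=r.get_image("wrist");P=(s["tool_pos"],s["orientation"])
R=Ro.from_quat(P[1]).as_matrix();print(P[0],s["wrist_force"])
for x in((147,220),(630,219),(166,380),(600,396)):
    c=cast(x,d,.061,P);print(x,(R.T@(c-P[0])*1000).round(1),c.round(4))
E
python3 -m crank '2 0 0 0 0 0; 5 0 0 0 0 0; 9 0 0 0 0 0; 13 0 0 0 0 0; 17 0 0 0 0 0; 21 0 0 0 0 0; 25 0 0 0 0 0; 29 0 0 0 0 0; 33 0 0 0 0 0; 37 0 0 0 0 0; 41 0 0 0 0 0; 45 0 0 0 0 0'
```

```text
[0.53327663 0.14134924 0.06091282] [0.17474774 2.03262895 3.95344241]
(147, 220) [-60.3  -0.2  38.2] [0.4745 0.1008 0.061 ]
(630, 219) [ 1.07e+02 -1.00e-01  3.87e+01] [0.5396 0.2549 0.061 ]
(166, 380) [-60.8  -0.1 -26.9] [0.5342 0.0748 0.061 ]
(600, 396) [ 1.112e+02  1.000e-01 -3.430e+01] [0.6084 0.2302 0.061 ]
time_s: 5.97
tool_pos: [0.551, 0.1831, 0.061]
orientation: [0.59, 0.391, -0.389, -0.589]
wrist_force: [-1.1, -2.7, 3.7]
finger_gap: 0.0004
```

```bash
python3 -m crank '4 0 0.2 0 0 0; 8 0 0.4 0 0 0; 12 0 0.6 0 0 0; 16 0 0.8 0 0 0; 20 0 1 0 0 0; 24 0 1.2 0 0 0; 28 0 1.4 0 0 0; 32 0 1.6 0 0 0; 36 0 1.8 0 0 0; 40 0 2 0 0 0; 44 0 2 0 0 0; 48 0 2 0 0 0'; python3 - <<'E'
from plant import r
import cv2
from h import *
s=r.sense();R=Ro.from_quat(s["orientation"]).as_matrix();print(s["tool_pos"],s["wrist_force"],R.T@(np.array([.5788,.256,.061])-s["tool_pos"])*1000)
d=r.get_image("wrist");cv2.imwrite("pics/w4.png",d["pixels"][:,:,::-1])
E
```

```text
time_s: 6.97
tool_pos: [0.5681, 0.2283, 0.061]
orientation: [0.59, 0.391, -0.389, -0.589]
wrist_force: [-1.7, -2.2, 4.4]
finger_gap: -0.0003
[0.56813112 0.22834207 0.06100198] [-1.65400533 -2.18373811  4.35631886] [2.96266498e+01 1.98015126e-02 1.02341543e+00]
```

View pics/w4.png

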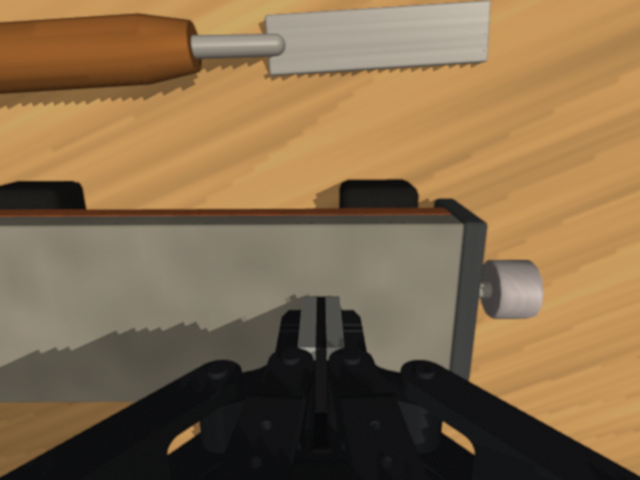

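The stone's knob-end edge is at col ~463, about 49 mm ahead of the TCP. I'll draw 28 mm more, then lift.

```bash
python3 -m crank '4 0 0.1 0 0 0; 8 0 0.2 0 0 0; 12 0 0.3 0 0 0; 16 0 0.4 0 0 0; 20 0 0.5 0 0 0; 24 0 0.5 0 0 0; 27 0 0.5 0 0 0; 28 0 0.5 0 0 0; 28 0 0.5 0 0 0'; python3 - <<'E'
from plant import r
import cv2
from h import *
s=r.sense();print(s["tool_pos"],s["wrist_force"])
d=r.get_image("wrist");cv2.imwrite("pics/w5.png",d["pixels"][:,:,::-1])
P=(s["tool_pos"],s["orientation"]);R=Ro.from_quat(P[1]).as_matrix()
for c in range(340,440,1):
    pass
g=cv2.cvtColor(d["pixels"],cv2.COLOR_RGB2GRAY);print(g[260,340:440:3])
for x in ((383,225),(383,260)): print((R.T@(cast(x,d,.061,P)-P[0])*1000).round(1))
E
```

```text
time_s: 7.77
tool_pos: [0.579, 0.2558, 0.0611]
orientation: [0.59, 0.391, -0.389, -0.589]
wrist_force: [-0.9, 0.9, 3.7]
finger_gap: 0.0001
[0.57895759 0.25575946 0.06110017] [-0.89562689  0.86823588  3.65529072]
[130 130 130 130 129 130 129 130 128 128 128 128 113  28  43  59  64  63
  63  64  65  62  76  95 143 145 143 134 128 128 128 130 132 136]
[21.6  0.  36.4]
[22.1  0.1 23.4]
```

View pics/w5.png

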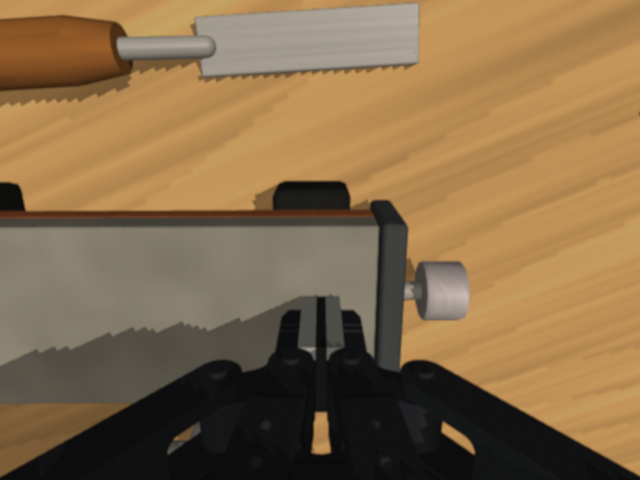

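The knob-end edge is at col ~378, about 20.5 mm from the TCP, which is on target. Lifting straight up.

```bash
python3 -m crank '0 -2 0 0 0 0; 0 -6 0 0 0 0; 0 -14 0 0 0 0; 0 -28 0 0 0 0; 0 -45 0 0 0 0; 0 -65 0 0 0 0; 0 -90 0 0 0 0; 0 -115 0 0 0 0; 0 -135 0 0 0 0; 0 -145 0 0 0 0; 0 -150 0 0 0 0; 0 -150 0 0 0 0'; python3 -m crank '0 0 10 0 0 0; 0 0 35 0 0 0; 0 0 65 0 0 0; 0 0 95 0 0 0; 0 0 125 0 0 0; 0 0 155 0 0 0; 0 0 185 0 0 0; 0 0 200 0 0 0;0 0 210 0 0 0;0 0 210 0 0 0'; python3 - <<'E'
from plant import r
import cv2,numpy as np
s=r.sense();print(s["tool_pos"],s["wrist_force"],abs(s["dq"]).max())
for n in("top","scene"):
    d=r.get_image(n);a=d["pixels"][:,:,::-1].copy();cv2.imwrite(f"pics/{n}9.png",a)
b=cv2.imread("pics/top0.png");a=cv2.imread("pics/top9.png")
cv2.imwrite("pics/cmp.png",np.hstack([cv2.resize(x[160:300,180:320],None,fx=2.8,fy=2.8) for x in(b,a)]))
E
```

```text
time_s: 8.82
tool_pos: [0.5787, 0.2557, 0.2122]
orientation: [0.59, 0.392, -0.389, -0.589]
wrist_force: [-0.3, 0.4, -0.6]
finger_gap: 0.0004
time_s: 9.65
tool_pos: [0.3833, 0.3385, 0.2109]
orientation: [0.589, 0.392, -0.39, -0.589]
wrist_force: [-0.8, 1.1, 0.1]
finger_gap: -0.0002
[0.38330821 0.33850395 0.21087371] [-0.76794357  1.09631504  0.11509233] 0.04686227214929664
```

View pics/cmp.png

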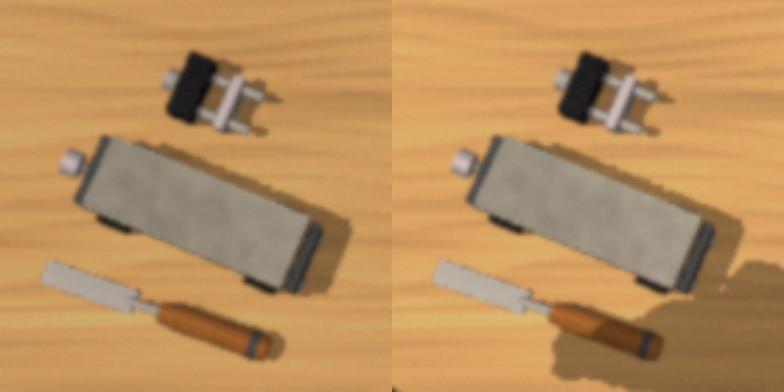

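View pics/scene9.png

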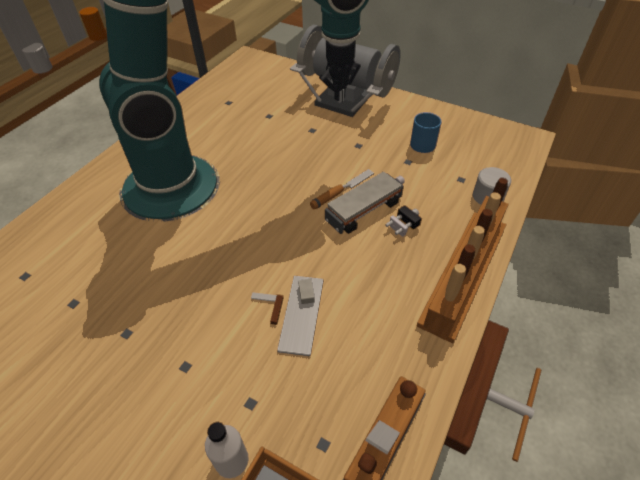

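Comparing before and after, the holder, chisel, guide and the other bench items are at the same pixels. The hand is clear, so I'm handing in.

```bash
python3 -c "
from plant import r
print(r.job_done())"
```

```text
the job is handed in; nothing more can be done
None
```

I ran the closed fingertips along the middle of the stone and lifted the hand clear, taking about 10 s of the 43 s allowed. They touched down about 2 cm in from the stop-plate end and came off about 2 cm from the knob end.

- **Force:** the downward force read 3.7–4.9 N once settled, well under the 20 N limit.
- **Hollow:** I felt none. The fingertips stayed at about 61 mm height along the whole line and the force varied only about 1 N. That is a coarse test, because the stone gives on its springs and I took readings at only five points.
- **Line:** the fingertips were up to about 2 mm off the stone's centre line mid-stroke, by the wrist camera, and I corrected that over the second half.
- **Bench:** in before-and-after pictures, the holder, chisel, guide and other items showed no visible movement. After lifting, the wrist force read about 1 N or less, which is the noise level.

No check failed. The two fixed cameras placed the stone's centre about 3–4 mm apart, and the wrist camera's view of the stone's edges settled it.

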